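# Release the turntable's ratchet hand brake

### The job

Release the hand brake of the carving turntable: with the fingertips press the red thumb pad to free the ratchet pawl, and keep it pressed while you push the brake lever all the way down to its stop, then take the hand away. Only press and push, without forcing the lever against its teeth; do not pull the lever up, and leave the loose tools and stones around it where they are.

Things in the scene. Friction and masses are not known exactly. Their poses are not given: they have to be found in the camera images.
- brake_stand: Green and steel stand fixed to the table, placed and turned differently each time: base plate 150 x 90 mm, toothed quadrant, and a turntable 180 mm across (centre at x = +148 mm, top 75 mm high) carrying a plaster torso 298 mm tall. Origin on the table straight below the lever's hinge; -x points outward along the lever, z up.
- lever_hinge (a point): Centre of the lever's level hinge pin (along the stand's y axis), 105 mm above the stand's origin. The lever has grey side straps and a round black rubber grip 29 mm thick that ends 270 mm from here.
- brake_lever (a joint): Lever angle (rad): 0 = down on its stop, brake off, the lever then slopes 0.2 rad below level; positive = raised from there, 0.66 at most. Starts at about 0.36 to 0.54. It stays where left; with the pawl free it takes about 5 to 10 N at the pad to push down. With the pawl in, one-way teeth 0.14 rad apart stop it going down (after at most a tooth's slack) but let it rise.
- pawl (a joint): Angle of the pawl, one steel crank with the red pad on its outer end (rad): 0.15 = fully pressed; from 0.115 on it is free of the teeth. Untouched it rests between 0 and about 0.11, depending on where along a tooth it stands. Its pin is 100 mm outward from the hinge on the lever's centre line. The spring takes 1.5 to 4.5 N at the pad; let go, it springs back in.
- thumb_pad: Red ribbed pad on the pawl's outer end, above the rubber grip: 58 mm along the lever, 34 mm wide, 8 mm thick, with a 4 mm lip along its outer end only. Origin at the centre of its underside; -x outward, z out of its top face, which is tipped up 0.12 rad toward its outer end (in the lever's frame, pawl at 0).
- pad_top (a point): Centre of the pad's top face: the point to press. In the lever's own frame (turning about the hinge with its angle) it lies 224 mm outward from the hinge and 46 mm above the lever's centre line with the pawl at 0; fully pressed, 230 mm outward and 27 mm above.
- jar: Round pumice jar, 60 mm across, 81 mm tall, loose; origin at the centre of its underside. A bystander.
- wedge: Hardwood wedge, 24 x 65 x 14 mm, loose; origin at the centre of its underside. A bystander.
- hammer: Club hammer standing on its head, wooden handle up, 51 x 108 x 190 mm, loose; origin at the centre of its underside. A bystander.
- stone_chip: White stone offcut, 30 x 42 x 23 mm, loose; origin at the centre of its underside. A bystander.

How it is judged:
By the outcome, as a careful person would: the job done as asked, in the order asked, and still so for the second after the job is handed in, with the robot touching nothing.
It also fails if it takes over 35 s, if anything falls off the work surface, if the arm or the gripper's body presses on something with over 40 N, if the wrist force passes 120 N, or if a joint passes its speed limit or range.

### The arm

A 6-joint arm with a two-finger parallel gripper is mounted at the origin on a cart in front of the work surface, level with it; the furniture and walls round the work are solid. World frame = base frame: x ahead of the robot, y to its left, z up, the work surface at z = 0. Lengths are in mm, angles in rad, forces in N, time in s.
With the tool pointing down it reaches from about 275 to 825 mm from the base axis. Payload 4.9 kg.
Tool frame: the origin (TCP) lies at the very end of the fingers, on their centre line; the grasp point (between the pads) lies 19 mm behind it; z points along the fingers, y is the line along which they close (so a half turn about z gives the same grasp; the last joint's range is limited). The gripper opens to 85 mm and grips with 20 to 120 N. Pads are 22 mm wide; open, the fingers measure 114 mm over their backs; the gripper's body (76 mm by 85 mm) begins 54 mm behind the grasp point. The pads swing forward as they close: fully open they stand 13 mm farther back than shut.
Start: joints at [-1.338, 0.326, -0.193, 1.052, 0, 1.437], TCP at [197.259, -513.427, 231.281] pointing down, gripper open.
Joint ranges: [-2.65, 2.65], [-0.97, 1.79], [-1.3, 1.35], [-1.93, 2.1], [-1.47, 1.37], [-3.14, 3.14]. Speed limits (rad/s): [2.57, 2.57, 3.14, 3.14, 3.14, 3.14].

### API

Orientations are given as [roll, pitch, yaw] about the fixed x, y, z axes, in that order (R = Rz(yaw) Ry(pitch) Rx(roll)).
In Python, from bench import bot, solve_ik, imaging gives the robot as it stands. Calls block until the motion is done:
- bot.move_ptp(position, orientation): joint-space move of the TCP to a pose.
- bot.movel(position, rot=None, max_speed=150, threshold=None): straight line of the TCP; rot=None keeps the orientation; max_speed is the mean speed in mm/s. With threshold (N) it stops when the force on the tool has changed by that much, and returns True; else False.
- bot.move_j(angles): joint-space move.
- bot.grip(opening, effort=None): opening from 0.0 (shut) to 1.0 (fully open); effort is the grip in N (None keeps the last); returns when the fingers have stopped.
- bot.dwell(seconds).
- solve_ik(position, orientation): joint angles nearest the present ones, or None.
- bot.get_state(): the state.
- imaging.capture(name): name is "side" or "top"; returns the picture (480x640x3 uint8, blue, green, red); there is no depth.
- imaging.camera_model(name): a dict with "K" (3x3 intrinsics, pixels), "position" and "rotation" of the camera in the world. Camera axes: x right, y up, looking along -z (the intrinsics and any distortion apply to the point x, -y, -z); pixel columns grow to the right and rows downward; lengths in mm; the calibration is good to about 2 mm. A picture is of the moment at which its call begins. camera_model takes no time and is no camera call.
A pose or a line that the arm cannot do raises bot.IKError and nothing moves.
- bot.sign_off(): hands the job in; it is judged then, once.
The state is a dict: "t": time; "qpos": joint angles; "joint_velocities": joint speeds; "effort": joint torques, N m; "tcp_pos": TCP position; "orientation": TCP orientation; "contact_force": force on the tool from outside, world axes, zero at the start; "wrist_torque": the same for the moment, N m; "opening": opening from 0.0 (shut) to 1.0 (fully open); "gripper_force": force on a finger pad.
Only numpy, scipy, OpenCV 4.12 (cv2) and the standard library are available. Lean on these libraries where they do the work, as an engineer would, in place of code of your own. Each camera call takes 0.05 s, during which the arm holds its last target. There are 200 camera calls.

## Working session

There is one attempt and no reset: what is moved stays moved. The work goes in short steps, each a Python script; the robot and the scene stay as the last script left them, time stands still between calls to the robot, and variables do not carry over. Pictures are saved under pics/ and viewed, at most 10 in all, crops included, and the job is handed in when it is done.

```bash
mkdir -p pics; python3 - <<'E'
from bench import bot,imaging
import cv2
for n in("side","top"):
    cv2.imwrite(f"pics/{n}0.png",imaging.capture(n)); print(n,imaging.camera_model(n))
print(bot.get_state())
E
```

```text
side {'K': array([[582.11426405,   0.        , 318.11682853],
       [  0.        , 582.11426405, 234.61324447],
       [  0.        ,   0.        ,   1.        ]]), 'position': array([  447.91886699, -1269.71180922,   566.56842967]), 'rotation': array([ 1.18106264, -0.0182508 , -0.06534571])}
top {'K': array([[436.21343174,   0.        , 312.10859501],
       [  0.        , 436.21343174, 239.52621769],
       [  0.        ,   0.        ,   1.        ]]), 'position': array([ 459.27231464,  -91.0781239 , 1149.53061066]), 'rotation': array([ 0.07009694,  0.00983898, -1.558601  ])}
{'t': 0.1, 'qpos': array([-1.33821259e+00,  3.26866739e-01, -1.93494512e-01,  1.05195012e+00,
       -1.90628980e-05,  1.43660385e+00]), 'joint_velocities': array([-0.00010497, -0.00174677,  0.00152991, -0.00190079,  0.00057059,
       -0.00067358]), 'effort': array([ 2.90599519e-04, -4.44240296e+01,  2.63037908e+01,  7.82466639e-03,
       -1.85881349e-04, -8.32327231e-06]), 'tcp_pos': array([ 197.1256792 , -512.9177823 ,  230.57771919]), 'orientation': array([-3.14008868e+00, -1.83806927e-04,  3.66776098e-01]), 'contact_force': array([ 0.19308476,  0.08513008, -0.34989922]), 'wrist_torque': array([-0.01975429,  0.03335329,  0.00257957]), 'gripper_force': 0.0, 'opening': 1.0012251860671075}
```

View pics/side0.png

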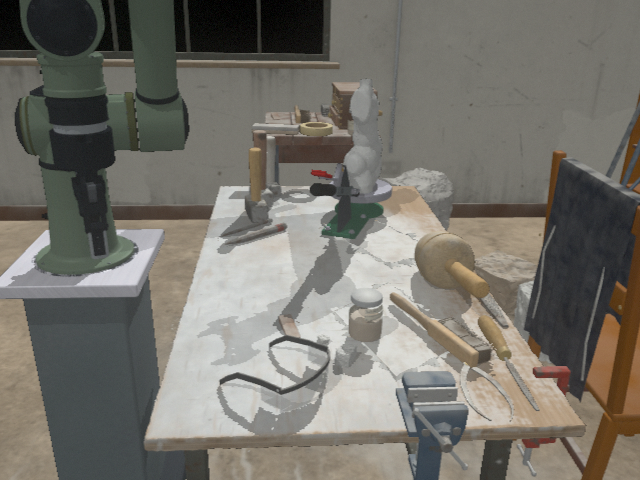

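View pics/top0.png

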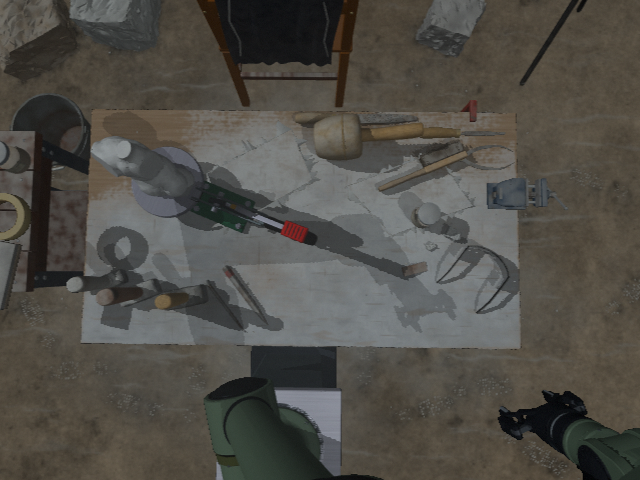

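The top view shows the stand at about (222,208), the red pad at (296,232) and the grip end at (313,239). The side view shows the pad at (320,174) and the grip end at (322,190). I'll zoom in on both.

```bash
python3 - <<'E'
import cv2
a=cv2.imread("pics/top0.png")[130:260,120:330]; b=cv2.imread("pics/side0.png")[155:245,300:420]
cv2.imwrite("pics/topc.png",cv2.resize(a,None,fx=3.8,fy=3.8,interpolation=cv2.INTER_CUBIC))
cv2.imwrite("pics/sidec.png",cv2.resize(b,None,fx=6,fy=6,interpolation=cv2.INTER_CUBIC))
E
```

```text
(no output)
```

View pics/topc.png

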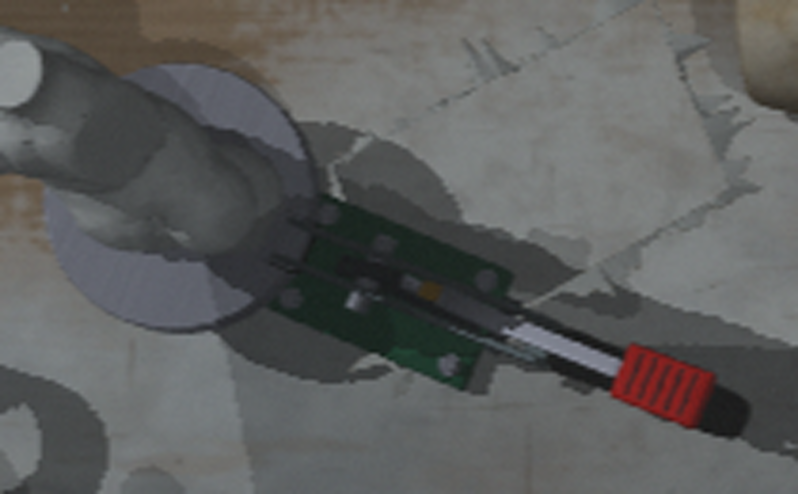

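View pics/sidec.png

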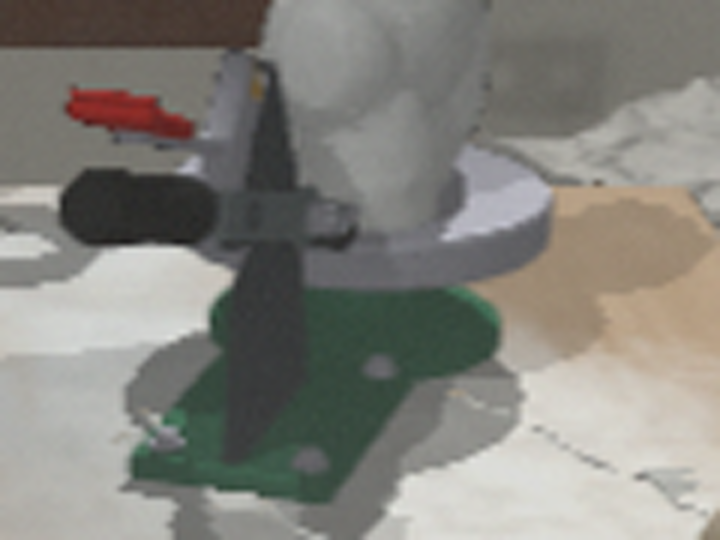

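```bash
cat > h.py <<'E'
import numpy as np, cv2
from bench import bot,imaging,solve_ik
from scipy.spatial.transform import Rotation as R
from scipy.optimize import least_squares
def proj(n,P):
    m=imaging.camera_model(n); Rm=R.from_euler('xyz',m['rotation']).as_matrix()
    c=(np.atleast_2d(P)-m['position'])@Rm; c=c*[1,-1,-1]; q=c@m['K'].T
    return q[:,:2]/q[:,2:]
# stand frame -> lever; returns world points. p=[x,y,yaw,lever,pawl]
def lev(p,o,v,w=0.):  # o outward along lever, v above centre line, w along stand y
    a=p[3]-0.2; o,v,w=np.broadcast_arrays(*map(np.asarray,(o,v,w)))
    return st(p,-(o*np.cos(a)-v*np.sin(a)),w,105+o*np.sin(a)+v*np.cos(a))
def st(p,x,y,z):
    P=np.stack(np.broadcast_arrays(*map(np.asarray,(x,y,z))),-1).astype(float)
    return P@R.from_euler('z',p[2]).as_matrix().T+[p[0],p[1],0]
def padtop(p,du=0.,w=0.): # du outward along pad face
    c,s=np.cos(-p[4]),np.sin(-p[4]); o=100+c*124-s*46; v=s*124+c*46; t=0.12-p[4]
    return lev(p,o+np.asarray(du)*np.cos(t),v+np.asarray(du)*np.sin(t),w)
E
cat > fit.py <<'E'
from h import *
T=lambda a:np.array(a)/3.8+[120,130]
S=lambda a:np.array(a)/6+[300,155]
corn=T([[628,345],[717,372],[695,427],[612,392]])
def pred(p,sg=1):
    return np.vstack([proj('top',padtop(p,[-29,29,29,-29],[17*sg,17*sg,-17*sg,-17*sg])),
      proj('top',st(p,148,0,75)),proj('top',lev(p,270,0)),
      proj('side',lev(p,268,0)),proj('side',padtop(p,0,0))])
obs=np.vstack([corn,T([[181,197],[747,415]]),S([[97,208],[131,108]])])
for sg in(1,-1):
  r=least_squares(lambda p:np.r_[(pred(p,sg)-obs).ravel(),(p[4]-.05)/.05],[480,60,1.3,.45,.05])
  print(sg,r.cost,r.x); print((pred(r.x,sg)-obs).round(1).tolist())
  print(padtop(r.x),lev(r.x,270,0))
np.save('p.npy',r.x)
E
python3 fit.py
```

```text
1 452.26668700521594 [6.20770368e+02 1.49330966e+02 1.19201725e+00 4.98545497e-01
 8.17159420e-02]
[[-4.9, 12.7], [-5.5, 14.5], [6.3, -14.6], [5.3, -14.0], [-1.3, -0.2], [-0.1, 1.1], [-0.9, 0.0], [0.6, 0.5]]
[544.30712103 -42.78884632 206.01259745] [525.3445422  -90.43379016 184.41519575]
-1 4.366235351157744 [6.20294959e+02 1.48647932e+02 1.19277760e+00 5.00996351e-01
 7.32345710e-02]
[[1.0, -1.6], [0.4, -0.2], [0.2, -0.1], [-0.7, 0.3], [-1.1, 0.0], [0.1, 1.2], [-1.0, -0.2], [0.6, -0.1]]
[544.29586558 -42.72905898 207.4581169 ] [525.1235879  -91.00769837 185.04741591]
```

```bash
cat >> h.py <<'E'
def pose(p,lift=0.,du=0.,flip=0):
    """TCP on the pad-top centre, tool z against the pad normal, tool y along the lever."""
    c=padtop(p,du); u=padtop(p,du+1.)-c; w=st(p,0,1,0)-st(p,0,0,0)
    n=np.cross(u,w); n*=np.sign(n[2]); y=u*(-1 if flip else 1); z=-n; x=np.cross(y,z)
    return c+n*lift, R.from_matrix(np.c_[x,y,z]).as_euler('xyz')
E
python3 - <<'E'
from h import *
p=np.load('p.npy'); ok={}
for f in(0,1):
    for l,pw,h in((p[3],p[4],60),(p[3],.15,0),(.25,.15,0),(-.04,.15,0),(0,.15,60)):
        q=solve_ik(*pose(np.r_[p[:3],l,pw],h,0,f)); print(f,None if q is None else np.round(q,2))
        if q is None: break
    else: ok[f]=1
f=0 if 0 in ok else 1
print('flip',f,ok)
if not ok: raise SystemExit
q=solve_ik(*pose(p,60,0,0)),solve_ik(*pose(p,60,0,1)); q0=bot.get_state()['qpos']
f=min(ok,key=lambda k:abs(np.array(q[k])-q0).max()); print('use',f); np.save('f.npy',f)
bot.grip(0.0,40)
bot.move_ptp(*pose(p,60,0,f)); s=bot.get_state(); print(s['t'],s['tcp_pos'],s['contact_force'],s['opening'])
bot.movel(pose(p,15,0,f)[0],max_speed=60)
for n,(a,b,w,h) in {'top':(230,160,150,130),'side':(260,110,150,120)}.items():
    im=imaging.capture(n); cv2.imwrite(f'pics/{n}1.png',cv2.resize(im[b:b+h,a:a+w],None,fx=4,fy=4,interpolation=cv2.INTER_CUBIC))
s=bot.get_state(); print(s['t'],s['tcp_pos'],pose(p,15,0,f),s['orientation'],s['contact_force'])
E
```

```text
0 [-0.    0.43 -0.    1.27 -0.32 -2.74]
0 [-0.08  0.42 -0.17  1.06 -0.26 -2.83]
0 [-0.24  0.39 -0.34  0.84 -0.02 -3.01]
0 [-0.41  0.46 -0.47  0.65  0.27  3.11]
0 [-0.42  0.37 -0.4   0.82  0.23  3.1 ]
1 [-0.    0.43 -0.    1.27 -0.32  0.4 ]
1 [-0.08  0.42 -0.17  1.06 -0.26  0.31]
1 [-0.24  0.39 -0.34  0.84 -0.02  0.14]
1 [-0.41  0.46 -0.47  0.65  0.27 -0.03]
1 [-0.42  0.37 -0.4   0.82  0.23 -0.04]
flip 0 {0: 1, 1: 1}
use 1
3.0583 [551.77612866 -24.69263139 263.8514402 ] [-1.47018556  0.60772894 -0.44640932] -0.0020047184236726555
4.0583 [546.53129463 -37.85484181 221.97177615] (array([546.18257071, -37.97805558, 221.56018449]), array([-2.79383087e+00,  9.32587341e-15,  2.76357392e+00])) [-2.79414267e+00  7.70270359e-04  2.76380717e+00] [-0.46993708  0.11774643 -0.01712875]
```

View pics/side1.png

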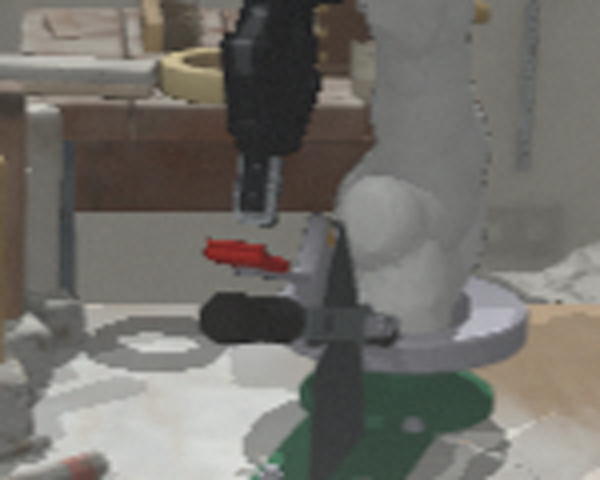

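View pics/top1.png

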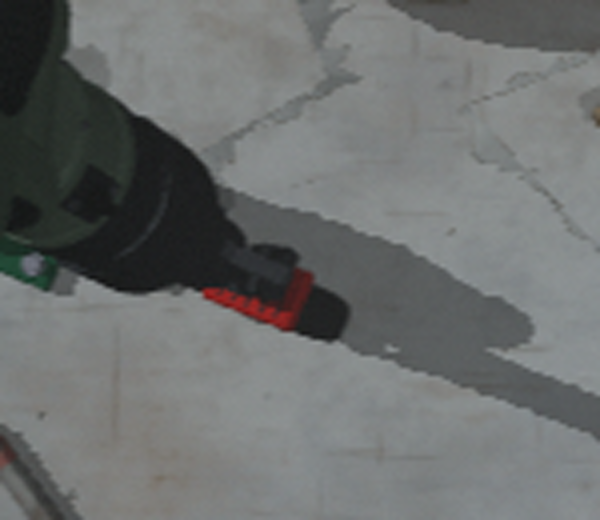

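The side crop shows the fingertips at about (258,222), just above the pad centre at (247,255). The top crop shows the fingers over the pad, with its near-edge strip visible. Next I'll check the projection, then do a guarded touch.

```bash
python3 - <<'E'
from h import *
p=np.load('p.npy'); f=int(np.load('f.npy')); s=bot.get_state(); P=s['tcp_pos']
print('tcp crop px: side',(proj('side',P)-[260,110])*4,'top',(proj('top',P)-[230,160])*4,'pad',(proj('side',padtop(p))-[260,110])*4,(proj('top',padtop(p))-[230,160])*4)
c0=padtop(p); n=(pose(p,1,0,f)[0]-c0)
hit=bot.movel(pose(p,-6,0,f)[0],max_speed=20,threshold=2)
s=bot.get_state(); print(hit,s['t'],'lift',(s['tcp_pos']-c0)@n,s['tcp_pos']-c0,s['contact_force'])
E
```

```text
tcp crop px: side [[253.79726667 223.43861112]] top [[247.87344261 275.62665511]] pad [[249.80687116 251.55849663]] [[258.2889451  282.35691646]]
True 4.8167 lift -1.0786043194488306 [-0.32482611 -0.54313383 -0.92084249] [-0.19833382 -0.3097077   3.12446602]
```

The touch came within 1 mm of the prediction. Now I'll press the pawl fully and then follow the lever's arc down.

```bash
python3 - <<'E'
from h import *
p=np.load('p.npy'); f=int(np.load('f.npy'))
def go(l,pw,lift,thr,sp):
    P,o=pose(np.r_[p[:3],l,pw],lift,0,f)
    hit=bot.movel(P,rot=o,max_speed=sp,threshold=thr); s=bot.get_state()
    print('lev %.2f pawl %.2f hit %s t %.2f F %s err %s'%(l,pw,hit,s['t'],s['contact_force'].round(1),(s['tcp_pos']-P).round(1))); return hit
h=go(p[3],.11,-1,12,25) or go(p[3],.15,-1.5,12,25)
if not h:
    for l in np.linspace(p[3],.06,9)[1:]:
        if go(l,.15,-2,15,60): break
E
```

```text
lev 0.50 pawl 0.11 hit False t 5.16 F [0.2 1.4 3.2] err [0.  0.1 0.1]
lev 0.50 pawl 0.15 hit False t 5.54 F [1.1 2.1 3.3] err [0.  0.2 0. ]
lev 0.45 pawl 0.15 hit False t 5.91 F [0.5 2.5 3.4] err [-0.1 -0.   0. ]
lev 0.39 pawl 0.15 hit False t 6.27 F [0.2 1.5 3.2] err [0.  0.  0.2]
lev 0.34 pawl 0.15 hit False t 6.62 F [-0.7  2.2  3.8] err [0.1 0.  0.2]
lev 0.28 pawl 0.15 hit False t 6.98 F [0.2 1.3 3.3] err [0.1 0.  0.3]
lev 0.23 pawl 0.15 hit False t 7.34 F [0.3 1.1 4.9] err [ 0.1 -0.   0.3]
lev 0.17 pawl 0.15 hit False t 7.70 F [0.1 1.  4.3] err [ 0.1 -0.1  0.2]
lev 0.12 pawl 0.15 hit False t 8.06 F [-0.2 -0.2  4.9] err [ 0.1 -0.1  0.2]
lev 0.06 pawl 0.15 hit False t 8.42 F [0.6 0.8 4.7] err [ 0.  -0.   0.2]
```

```bash
python3 - <<'E'
from h import *
p=np.load('p.npy'); f=int(np.load('f.npy'))
for l in (.02,-.02,-.06):
    P,o=pose(np.r_[p[:3],l,.15],-2,0,f)
    hit=bot.movel(P,rot=o,max_speed=25,threshold=22); s=bot.get_state()
    print(l,hit,s['t'],s['contact_force'].round(1),s['tcp_pos'].round(1),P.round(1))
    if hit: break
im=imaging.capture('side'); cv2.imwrite('pics/side2.png',cv2.resize(im[110:245,240:420],None,fx=4,fy=4,interpolation=cv2.INTER_CUBIC))
E
```

```text
0.02 False 8.9333 [-0.8 -1.4  4.5] [535.4 -65.3  88.6] [535.3 -65.3  88.5]
-0.02 True 9.275 [-8.3 -1.3 19.6] [535.7 -65.2  83.8] [535.7 -64.5  79.3]
```

View pics/side2.png

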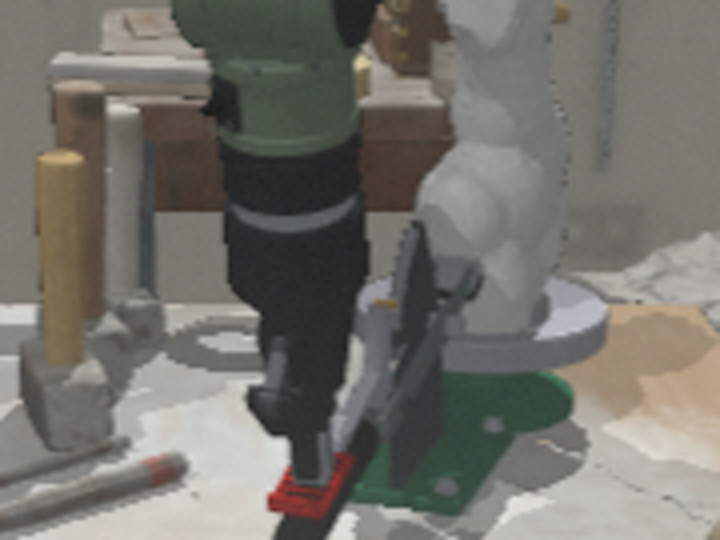

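The picture shows the lever right down, with the pad at about (315,480) held pressed. The 20 N stop came at z = 84, against about 86 predicted. Now I'll take the hand away along the pad normal.

```bash
python3 - <<'E'
from h import *
p=np.load('p.npy'); f=int(np.load('f.npy')); q=np.r_[p[:3],0,.15]
bot.dwell(.2); P,o=pose(q,70,0,f); bot.movel(P,rot=o,max_speed=60)
bot.movel(P+[-100,-60,130],max_speed=150); bot.dwell(.5)
for n,(a,b,w,h) in {'side':(240,110,180,135)}.items():
    im=imaging.capture(n); cv2.imwrite('pics/side3.png',cv2.resize(im[b:b+h,a:a+w],None,fx=4,fy=4,interpolation=cv2.INTER_CUBIC))
s=bot.get_state(); print(s['t'],s['contact_force'])
for l in(0,.05): print((proj('side',lev(np.r_[p[:3],l,0],270,0))-[240,110])*4)
E
```

```text
12.7583 [ 0.10323723  0.41187665 -0.16064762]
[[291.75199834 553.11316365]]
[[290.75947313 532.50144741]]
```

View pics/side3.png

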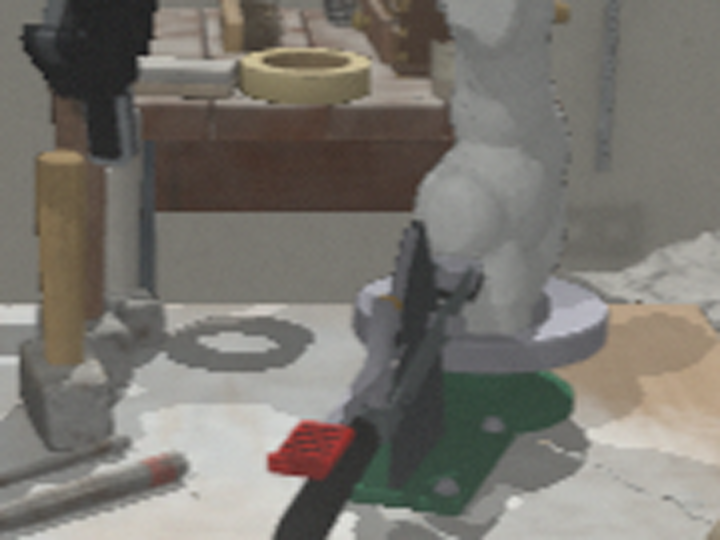

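The pad has sprung back up to about (312,448), the lever stays down with its grip at (320,500), and the hand is clear.

```bash
python3 -c "
from bench import bot
print(bot.sign_off())"
```

```text
the job is handed in; nothing more can be done
None
```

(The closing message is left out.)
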